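Stow the setting block, kick the stand down and hold the hub frame upright

TASK

Put the blue setting block from the stand's rubber landing pad back into its own blue-labelled slot and let go of it; then flip the red kickstand down past its over-centre point until it snaps fully down. Finally take the frame by its black grip bar, bring the leaning frame upright and finish while still holding it there, because it tips over again if you let go; leave the bottle, jar, mug and orange block where they are.

Things in the scene. Friction and masses are not known exactly. Their poses are not given: they have to be found in the camera images.
- block_mid (a point): Centre of the loose blue setting block, a plain blue box 40 (its x) x 30 (its y) x 56 mm tall (z up), about 0.17 kg. It starts standing on the black rubber landing pad of the fixture (pad top 20 mm above the table), turned up to 0.4 rad against the fixture. This point is 28 mm above its underside.
- slot_blue: Storage slot with the BLUE label, empty at first, the blue block's own place: fixed grey open-topped tray 58 (x) x 48 (y) x 20 mm high, walls 5 mm, floor 5 mm thick, so the inside is 48 x 38 mm and 15 mm deep, its long side along its own x (the block's 40 mm side goes along it, either way round). A blue label tab 3 mm high lies on its -x side and the floor inside is blue. Origin: centre of the tray's underside, on the table. The three slots are swapped about from run to run.
- slot_green: Slot of the same shape with a GREEN label, empty; not to be used. Origin at the centre of its underside.
- slot_orange: Slot of the same shape with an ORANGE label, holding the orange block. Origin at the centre of its underside.
- orange_block_mid (a point): Centre of the orange setting block standing in the orange slot, same size as the blue one. Leave it alone.
- fixture: Fixed aluminium base plate 170 (x) x 260 (y) x 12 mm of the hub frame; origin on the table straight below the frame's hinge, z up. The plate reaches from y = -170 to +90 mm. The rubber landing pad, 70 x 70 mm with its top 20 mm above the table, is centred at x = -16, y = -122 mm in this frame.
- frame_hinge (a point): Point on the frame's hinge axis, 30 mm above the table, in the middle of the frame; fixed. The hinge axis runs along this point's x axis; axes as the fixture's.
- frame (a joint): Lean of the hub frame in rad: 0 = upright, positive = its top leans towards the fixture's +y (a turn about the fixture's -x axis). It starts leaning against its stop at 0.25. Weight and a spring tip it towards +0.25: about 0.65 N m about the hinge (some 3 N at the grip bar, held upright). With the kickstand fully down the stand's foot meets the pad when the frame is upright (about -0.01 rad), so it cannot go over to the other side; with the stand up it could swing to -0.25.
- grip_bar: Black round grip bar with orange end rings across the top of the frame, 24 mm in diameter, 150 mm long along its own x (parallel to the hinge axis). Origin at its centre, 225 mm from the hinge axis (255 mm above the table when upright). Its z axis points up along the frame's white post, so it leans with the frame. The post below it is 26 (x) x 14 mm (y); below that on the +y side sits the white hub, 90 mm across, its top 60 mm below the bar's centre.
- stand_pivot (a point): Pivot of the kickstand on the frame's -y side, 120 mm above the hinge along the post and 30 mm to -y. It leans with the frame; its axes are the frame's: x along the hinge, z up the post. The stand turns about this y axis.
- stand_foot (a point): Centre of the round rubber foot (24 mm diameter) at the end of the red kickstand leg, a flat bar 22 mm wide and 8 mm thick running straight from the pivot to the foot. In the pivot's axes the foot lies at (118 cos(a), -90, 118 sin(a)) mm with a = 0.349 rad - joint value: folded it points along +x, 20 degrees above level; fully down it is just past straight below the pivot.
- kickstand (a joint): Kickstand angle in rad: 0 = folded up, grows as it is swung down, 2.06 = fully down at its stop. An over-centre spring beside the pivot (up to about 0.3 N m, none at 1.0) pushes it back to 0 below about 0.95 and snaps it on to 2.06 beyond about 1.05; pushing on the leg from above near the foot takes some 3 N.
- amber_bottle: Bystander: amber bottle with blue cap, 60 mm across, 130 mm tall; origin at the centre of its underside.
- white_jar: Bystander: white jar with blue cap, 66 mm across, 90 mm tall; origin at the centre of its underside.
- mug: Bystander: white mug, 76 mm across, 90 mm tall, handle at its +y; origin at the centre of its underside.

How it is judged (in metres and radians):
On the way, in this order (a step that is already met when the one before it is completed fails the run):
1. the blue block stands in the blue-labelled slot, let go (x of block_mid in the frame of slot_blue between -0.008 and 0.008 m and y of block_mid in the frame of slot_blue between -0.008 and 0.008 m and z of block_mid in the frame of slot_blue below 0.037 m and angle between block_mid's own z axis and vertical below 0.1 rad and contact force between the fingers and block below 0.1 N), for 0.2 s.
2. the kickstand is fully down (value of joint kickstand above 1.95 rad), for 0.2 s.
At the end, for the whole second after the job is handed in: The blue block stands in the blue slot (centre within 8 mm, seated, tilt under 0.1 rad), the kickstand is fully down (over 1.95 rad) and the frame is upright (within 0.07 rad) and still, held by the fingers on the grip bar (over 1 N) (x of block_mid in the frame of slot_blue between -0.008 and 0.008 m and y of block_mid in the frame of slot_blue between -0.008 and 0.008 m and z of block_mid in the frame of slot_blue below 0.037 m and angle between block_mid's own z axis and vertical below 0.1 rad and value of joint frame between -0.07 and 0.07 rad and value of joint kickstand above 1.95 rad and velocity of joint frame between -0.1 and 0.1 rad/s and contact force between the fingers and grip_bar above 1 N); the arm keeps its last pose, push and grip.
It fails at once if a bystander (orange block, bottle, jar or mug) is moved more than 20 mm (distance of any of orange_block_mid, amber_bottle, white_jar, mug from where it was at the start of the episode above 0.02 m).
It also fails if it takes over 59 s, if anything falls off the work surface, if the arm or the gripper's body presses on something with over 40 N, if the wrist force passes 120 N, or if a joint passes its speed limit or range.

ROBOT

A 6-joint arm with a two-finger parallel gripper is mounted at the origin on the work surface. World frame = base frame: x ahead of the robot, y to its left, z up, the work surface at z = 0. Lengths are in mm, angles in rad, forces in N, time in s.
With the tool pointing down it reaches from about 350 to 925 mm from the base axis. Payload 6.4 kg.
Tool frame: the origin (TCP) lies midway between the tips of the shut fingers; the grasp point (between the pads) lies behind it (env.pinch_z is the z of the grasp point in the tool frame, in mm); z points along the fingers, y is the line along which they close (so a half turn about z gives the same grasp; the last joint's range is limited). The gripper opens to 94 mm and grips with 3 to 60 N. Pads are 16 mm wide; open, the fingers measure 119 mm over their backs; the gripper's body (75 mm by 177 mm) begins 78 mm behind the grasp point.
Start: joints at [0.943, 0.245, 1.558, -0, 1.339, -0.174], TCP at [284.949, 584.224, 205.455] pointing down, gripper open.
Joint ranges: [-3.13, 3.13], [-1.02, 2.26], [0.13, 2.54], [-0.95, 4.09], [0.21, 2.88], [-2.74, 2.74]. Speed limits (rad/s): [2.57, 2.57, 3.14, 3.14, 3.14, 3.14].

INTERFACE

Orientations are given as a unit quaternion [x, y, z, w].
In Python, from workcell import env gives the robot as it stands.
- The arm moves only by the tool play_rows, never from a script. Its arguments are lists of equal length, an entry for each row: "offset": the shift along the tool's x, y, z each as a share of 0.6 m, from -1 to 1, a list of three; "roll": the turn about the tool's z as a share of 180 degrees, from -1 to 1. A call has 1 to 12 rows; each row shifts and turns the commanded pose from where the row before left it, along the tool's axes as they then stand; what a row does not reach is not made up. A row lasts 1/8 s, in which the tool goes at most 62.5 mm and 10.7 degrees, less where a joint would pass 70% of its speed; a pose out of reach is approached as far as the arm can. A call with a number of a shift or a turn outside -1 to 1 is refused whole. A call with a gripper value outside its range is refused whole. "grip" is the closure, from 0 (fully open) to 1 (shut), set as the call begins (left out, the last holds). The fingers move at their own pace and stop on an object; "force" is the grip in N (left out, the last holds). Time passes only in rows, so rows that do not move let the fingers close. It gives the time, the measured TCP pose, the force, the opening and the grip force at its end, in the units of the state.
- env.get_state(): the state, without advancing time (a new reading comes with each control period).
- env.get_image(name): name is "scene" or "top" or "wrist"; returns the picture (384x512x3 uint8, red, green, blue); there is no depth.
- env.camera_info(name): a dict with "fx", "fy", "cx", "cy" (pixels), "R" (3x3) and "t" (3): a world point X has camera coordinates R X + t; the wrist camera has in their place "mount" (4x4, takes a point from camera to tool coordinates, whose origin is the TCP and whose axes are the flange's). Camera axes: x right, y down, z forward; pixel columns grow to the right and rows downward; lengths in mm; the calibration is good to about 2 mm. A picture is of the moment at which its call begins: read the wrist's pose just before it. camera_info takes no time and is no camera call.
- env.sign_off(): hands the job in; it is judged then, once.
The state is a dict: "t": time; "joint_positions": joint angles; "dq": joint speeds; "tau": joint torques, N m; "ee_pos": TCP position; "orientation": TCP orientation; "contact_force": force on the tool from outside, world axes, zero at the start; "wrist_torque": the same for the moment, N m; "finger_gap": opening from 0.0 (shut) to 1.0 (fully open); "gripper_force": force on a finger pad.
Only numpy, scipy, OpenCV 4.12 (cv2) and the standard library are available. Lean on these libraries where they do the work, as an engineer would, in place of code of your own. Each camera call takes 0.05 s, during which the arm holds its last target. There are 200 camera calls.

## Working session

There is one attempt and no reset: what is moved stays moved. The work goes in short steps, Python scripts to look and compute and a tool call to move; the robot and the scene stay as the last step left them, time stands still between calls to the robot, and variables do not carry over. Pictures are saved under pics/ and viewed, at most 13 in all, crops included, and the job is handed in when it is done.

Besides the shell and the picture viewer there is one more tool, called after "Emit:" in YAML: its name, and indented under it one key for each argument. play_rows: Moves the arm, as the interface text tells. Shift numbers are shares of 0.6 m and turn numbers shares of 180 degrees, none past 1 either way. Its arguments: {"type":"object","properties":{"offset":{"type":"array"},"roll":{"type":"array"},"grip":{"type":"number"},"force":{"type":"number"}},"required":["offset","roll"]}

```bash
mkdir -p pics; ls
python3 - <<'E'
from workcell import env
import cv2,numpy as np
np.set_printoptions(precision=4,suppress=True)
s=env.get_state();print(s,env.pinch_z)
for n in ("scene","top","wrist"):
    print(n,env.camera_info(n))
a=env.get_image("scene");b=env.get_image("top")
for n,i in(("scene",a),("top",b)):
    cv2.imwrite(f"pics/{n}0.png",cv2.resize(i[:,:,::-1],(800,600),interpolation=cv2.INTER_CUBIC))
E
```

```text
pics
{'t': 0.0, 'joint_positions': array([ 0.9429,  0.2458,  1.559 ,  0.    ,  1.3387, -0.1741]), 'dq': array([-0.0013,  0.0001, -0.0001, -0.0003,  0.0008, -0.0004]), 'tau': array([  0.0009, -41.5839, -31.46  ,   0.0686,   0.0334,  -0.0001]), 'ee_pos': array([284.5995, 583.7438, 204.3906]), 'orientation': array([ 0.225 ,  0.9744, -0.0008, -0.0004]), 'contact_force': array([ 0.6781, -0.2975, -0.1858]), 'wrist_torque': array([-0.0166,  0.024 ,  0.0277]), 'gripper_force': 0.0, 'finger_gap': 1.0005191296244027} -18.8
scene {'fx': 444.6813903137151, 'fy': 444.6813903137151, 'cx': 256.018167991319, 'cy': 189.69689268491328, 'R': array([[ 0.5703,  0.8213,  0.0175],
       [ 0.6025, -0.4036, -0.6886],
       [-0.5584,  0.4032, -0.725 ]]), 't': array([-391.1103, -214.731 , 1619.8358])}
top {'fx': 407.99320520852575, 'fy': 407.99320520852575, 'cx': 249.23682342262623, 'cy': 190.66085630510986, 'R': array([[-0.0144, -0.9998, -0.0102],
       [-0.9874,  0.0158, -0.1573],
       [ 0.1575,  0.0078, -0.9875]]), 't': array([  73.9009,  599.9777, 1328.2623])}
wrist {'fx': 337.2666809510613, 'fy': 337.2666809510613, 'cx': 254.39266096424564, 'cy': 194.05719895366738, 'mount': array([[   0.0003,   -0.959 ,   -0.2836,   82.1267],
       [   1.    ,    0.0006,   -0.0008,    0.0824],
       [   0.0009,   -0.2836,    0.959 , -178.6662],
       [   0.    ,    0.    ,    0.    ,    1.    ]])}
```

View pics/top0.png

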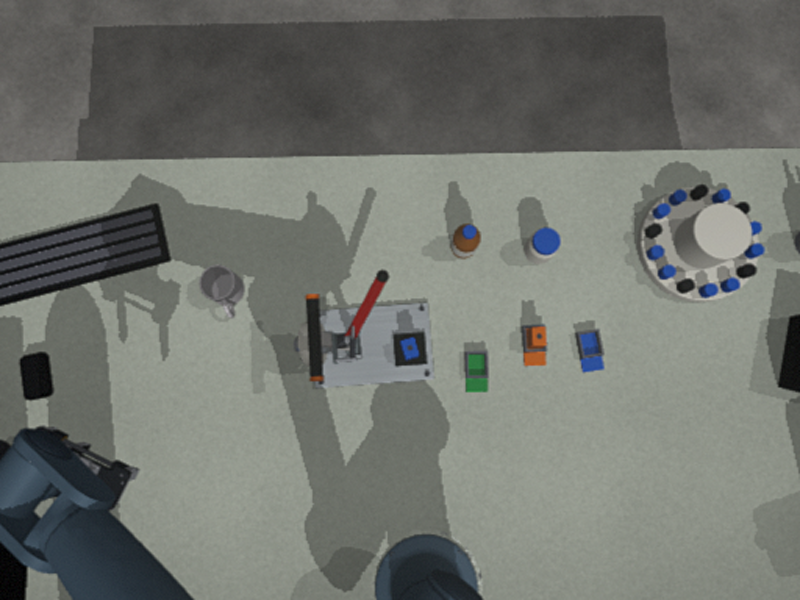

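View pics/scene0.png

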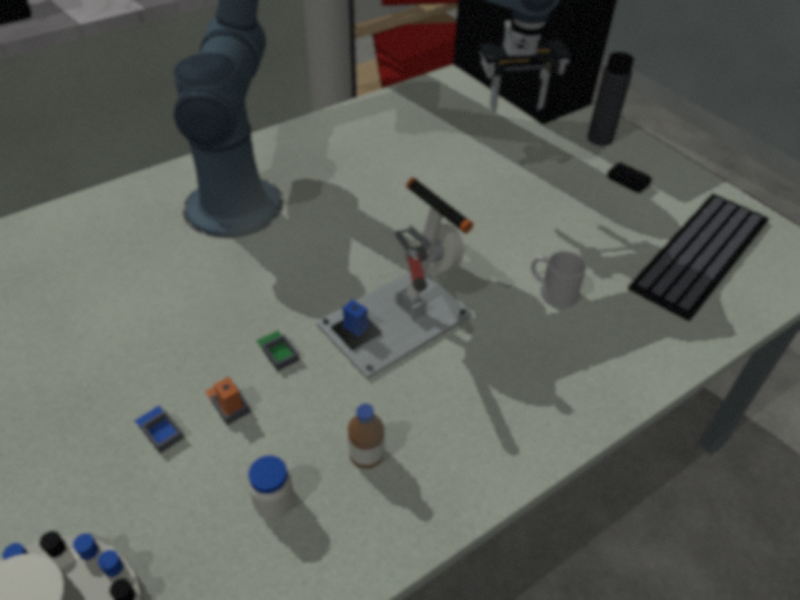

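The top view shows, in 800x600 pixels: the pad with the blue block at (409,348), the blue slot at (590,345), the green slot at (476,367), orange at (535,340), the red foot at (382,276), and the bar from (313,296) to (316,381). I'll enlarge it to read these more closely.

```bash
cat > h.py <<'E'
from workcell import env
import cv2,numpy as np
from scipy.spatial.transform import Rotation as Ro
np.set_printoptions(precision=4,suppress=True)
def cam(n,s=None):
    c=env.camera_info(n)
    if n!="wrist": return c,np.array(c["R"]),np.array(c["t"])
    s=s or env.get_state(); M=np.array(c["mount"]); T=np.eye(4)
    T[:3,:3]=Ro.from_quat(s["orientation"]).as_matrix();T[:3,3]=s["ee_pos"]
    W=np.linalg.inv(T@M); return c,W[:3,:3],W[:3,3]
def back(C,u,v,z):
    c,R,t=C; d=R.T@np.array([(u-c["cx"])/c["fx"],(v-c["cy"])/c["fy"],1]); o=-R.T@t
    return o+d*(z-o[2])/d[2]
def proj(C,X):
    c,R,t=C; p=R@np.array(X)+t; return c["cx"]+c["fx"]*p[0]/p[2],c["cy"]+c["fy"]*p[1]/p[2]
E
python3 - <<'E'
from h import *
i=env.get_image("top")[160:260,190:395,::-1]
cv2.imwrite("pics/top1.png",cv2.resize(i,None,fx=3.9,fy=3.9,interpolation=cv2.INTER_CUBIC))
E
```

```text
(no output)
```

View pics/top1.png

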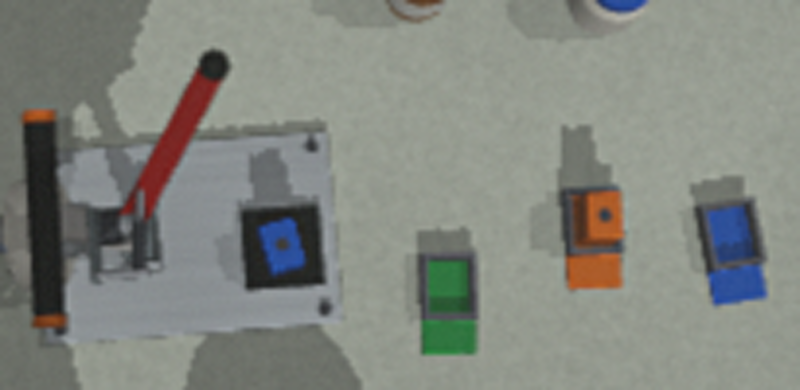

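The crop shows: pad corners (240,208), (320,204), (325,285), (247,290); block top corners (258,224), (294,216), (304,268), (270,275); blue tray rim (697,206), (752,197), (765,262), (710,268); foot (213,66); bar ends (39,112) and (48,325).

Run:
```python
from h import *
C=cam("top"); f=lambda u,v,z: back(C,190+(u+.5)/3.9-.5,160+(v+.5)/3.9-.5,z)
def quad(n,P,z):
    Q=np.array([f(*p,z) for p in P]);e=(Q[1]+Q[2]-Q[0]-Q[3])/2;g=(Q[0]+Q[1]-Q[2]-Q[3])/2
    print(n,Q.mean(0),"w",np.linalg.norm(e),"l",np.linalg.norm(g),"x-axis yaw",np.arctan2(g[1],g[0]), "from w",np.arctan2(-e[1],-e[0])-np.pi/2)
quad("pad",[(240,208),(320,204),(325,285),(247,290)],20)
quad("block",[(258,224),(294,216),(304,268),(270,275)],76)
quad("blue",[(697,206),(752,197),(765,262),(710,268)],20)
quad("green",[(420,252),(474,252),(476,318),(422,320)],20)
quad("orangetray",[(565,188),(618,188),(622,250),(568,252)],20)
print("foot",f(213,66,30+116+40));b=[f(39,112,248),f(48,325,248)];print("bar",b,np.mean(b,0))
print("plate right corners",f(325,122,12),f(340,318,12),f(42,343,12))
print(-C[1].T@C[2])
```

```text
pad [493.9981  22.5637  20.    ] w 68.94969733425835 l 71.18787810323286 x-axis yaw 0.0541017998277796 from w 0.0416187988549539
block [490.3439  25.0697  76.    ] w 29.95293877991873 l 44.0071018251485 x-axis yaw 0.19123911169695978 from w 0.1958149017104076
blue [ 499.7529 -367.275    20.    ] w 48.458738959418 l 55.98628108017674 x-axis yaw 0.13894442758071254 from w 0.1201061864503965
green [ 458.177  -119.8067   20.    ] w 46.78772799286603 l 57.878495596691586 x-axis yaw -0.005736002075837645 from w 0.003360970550695619
orangetray [ 513.5794 -248.3218   20.    ] w 46.58137865681696 l 55.09515765703883 x-axis yaw 0.005305724039238835 from w 0.003252329978891799
foot [622.7854  78.2519 186.    ]
bar [array([578.1712, 206.0601, 248.    ]), array([421.8271, 198.8005, 248.    ])] [499.9992 202.4303 248.    ]
plate right corners [604.563  -17.0171  12.    ] [431.759  -25.9897  12.    ] [414.0055 233.4511  12.    ]
[ 384.3429   54.0103 1406.7973]
```

Emit:
play_rows:
  offset:
    - [0,0,-0.033]
    - [0,0,-0.033]
    - [0,0,-0.033]
    - [0,0,-0.033]
    - [0,0,-0.033]
    - [0,0,-0.033]
  roll: [0.049,0.049,0.049,0.049,0.049,0.049]

```text
t: 0.9
ee_pos: [284.8, 584.0, 324.4]
orientation: [0.637, 0.77, -0.0, 0.0]
contact_force: [1.0, 0.0, 0.9]
finger_gap: 0.999
gripper_force: 0.0
```

Emit:
play_rows:
  offset:
    - [-0.097,0.016,0]
    - [-0.097,0.016,0]
    - [-0.097,0.016,0]
    - [-0.097,0.016,0]
    - [-0.097,0.016,0]
    - [-0.097,0.016,0]
    - [-0.097,0.016,0]
    - [-0.097,0.016,0]
    - [-0.097,0.016,0]
    - [-0.097,0.016,0]
    - [0,0,0]
    - [0,0,0]
  roll: [0,0,0,0,0,0,0,0,0,0,0,0]

```text
t: 2.4
ee_pos: [490.7, 31.9, 324.0]
orientation: [0.636, 0.772, -0.0, -0.0]
contact_force: [0.3, 0.5, 0.1]
finger_gap: 0.997
gripper_force: 0.0
```

Run:
```python
from h import *
s=env.get_state();C=cam("wrist",s);i=env.get_image("wrist")[:,:,::-1]
print(proj(C,[492,25,76]),s["ee_pos"],s["orientation"])
cv2.imwrite("pics/w1.png",cv2.resize(i,(800,600),interpolation=cv2.INTER_CUBIC))
```

```text
(np.float64(254.06037412518586), np.float64(166.69048989741052)) [490.7042  31.9164 323.9602] [ 0.6356  0.772  -0.     -0.0004]
```

View pics/w1.png

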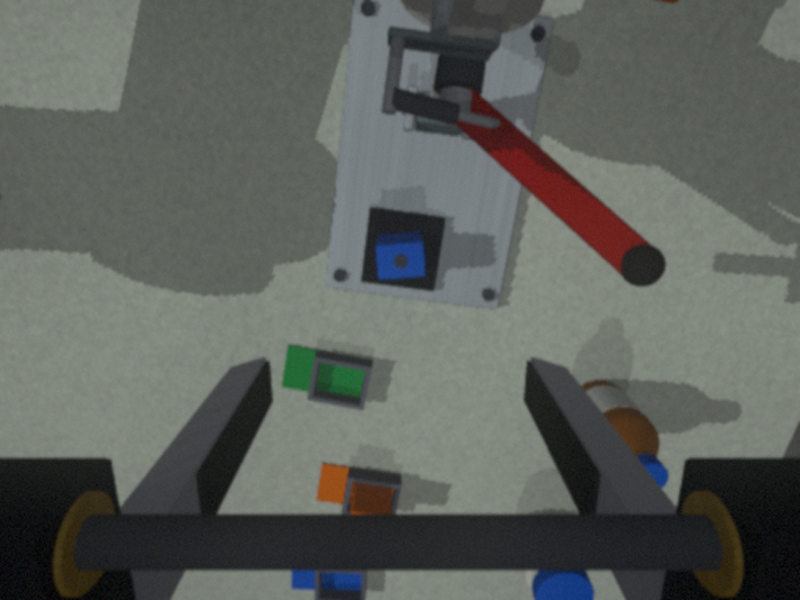

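The wrist view shows the block top, with corners about (375,251), (424,245), (426,277), (378,281) and its centre dot at (401,261). The red foot is at (643,264) and the bracket ends near row 130. I'll segment the top face to get the yaw.

```bash
cat >> h.py <<'E'
def face(C,i,box,z,lo=None):
    "bright blue region in native box -> min-area rect at height z"
    x0,y0,x1,y1=box; h=i[y0:y1,x0:x1].astype(int); b=h[:,:,2]; m=(b-h[:,:,0]>50)
    if lo is None: lo=cv2.threshold(b[m].astype(np.uint8),0,255,cv2.THRESH_OTSU)[0]
    m=(m&(b>lo)).astype(np.uint8); cs=cv2.findContours(m,0,2)[0]; c=max(cs,key=cv2.contourArea).reshape(-1,2)
    P=np.array([back(C,u+x0,v+y0,z)[:2] for u,v in c],np.float32); r=cv2.minAreaRect(P); print(lo,r); return r
E
python3 - <<'E'
from h import *
s=env.get_state();C=cam("wrist",s);i=env.get_image("wrist")
face(C,i,(230,140,285,190),76)
print("dot",back(C,401/1.5625,261/1.5625,76))
for p in [(375,251),(424,245),(426,277),(378,281)]: print(back(C,p[0]/1.5625,p[1]/1.5625,76))
T=cam("top");print("foot",back(T,190+213/3.9,160+66/3.9,215),back(C,643/1.5625,264/1.5625,215))
E
```

```text
115.0 ((494.1309509277344, 25.614356994628906), (37.6954460144043, 27.807199478149414), 15.606854438781738)
dot [495.4124  25.677   76.    ]
[472.8464  29.7432  76.    ]
[511.2627  42.3951  76.    ]
[518.4798  16.4017  76.    ]
[479.9095   5.2905  76.    ]
foot [615.9771  76.5842 215.    ] [621.5014  78.7003 215.    ]
```

Emit:
play_rows:
  offset:
    - [0,0,0]
    - [-0.022,0.003,0]
    - [0,0,0.09]
    - [0,0,0.09]
    - [0,0,0.09]
    - [0,0,0.09]
    - [0,0,0.06]
    - [0,0,0.048]
    - [0,0,0]
    - [0,0,0]
  roll: [-0.0255,0,0,0,0,0,0,0,0,0]

```text
t: 3.75
ee_pos: [497.4, 19.2, 44.7]
orientation: [0.604, 0.797, 0.0, 0.001]
contact_force: [0.5, 0.2, -0.1]
finger_gap: 1.0
gripper_force: 0.0
```

Emit:
play_rows:
  offset:
    - [0,0,0]
    - [0,0,0]
    - [0,0,0]
    - [0,0,0]
    - [0,0,0]
    - [0,0,0]
    - [0,0,0]
    - [0,0,0]
  roll: [0,0,0,0,0,0,0,0]
  grip: 1
  force: 20

```text
t: 4.75
ee_pos: [496.2, 19.3, 43.4]
orientation: [0.604, 0.797, -0.0, -0.0]
contact_force: [0.2, 0.3, 0.2]
finger_gap: 0.421
gripper_force: 20.0
```

Emit:
play_rows:
  offset:
    - [0,0,-0.04]
    - [0,0,-0.07]
    - [0,0,-0.08]
    - [0,0,-0.08]
    - [0,0,-0.08]
    - [0,0,-0.08]
  roll: [0,0,0,0,0,0.0457]

```text
t: 5.5
ee_pos: [495.8, 19.4, 302.6]
orientation: [0.661, 0.75, -0.0, -0.0]
contact_force: [0.5, -0.8, -1.5]
finger_gap: 0.423
gripper_force: 20.0
```

Emit:
play_rows:
  offset:
    - [-0.093,-0.011,0]
    - [-0.093,-0.011,0]
    - [-0.093,-0.011,0]
    - [-0.093,-0.011,0]
    - [-0.093,-0.011,0]
    - [-0.093,-0.011,0]
    - [-0.093,-0.012,0]
    - [0,0,0]
    - [0,0,0]
  roll: [0,0,0,0,0,0,0,0,0]

```text
t: 6.62
ee_pos: [500.3, -373.5, 300.7]
orientation: [0.66, 0.751, 0.0, -0.001]
contact_force: [0.1, -0.8, -0.4]
finger_gap: 0.424
gripper_force: 20.0
```

Run:
```python
from h import *
s=env.get_state();C=cam("wrist",s);i=env.get_image("wrist")
print(proj(C,[500,-367,20]),s["ee_pos"],s["orientation"])
np.save("w2.npy",i)
cv2.imwrite("pics/w2.png",cv2.resize(i[60:300,100:420,::-1],(800,600),interpolation=cv2.INTER_CUBIC))
```

```text
(np.float64(254.49776818675244), np.float64(152.21132426887448)) [ 500.3226 -373.55    300.7481] [ 0.6598  0.7515  0.0002 -0.0007]
```

View pics/w2.png

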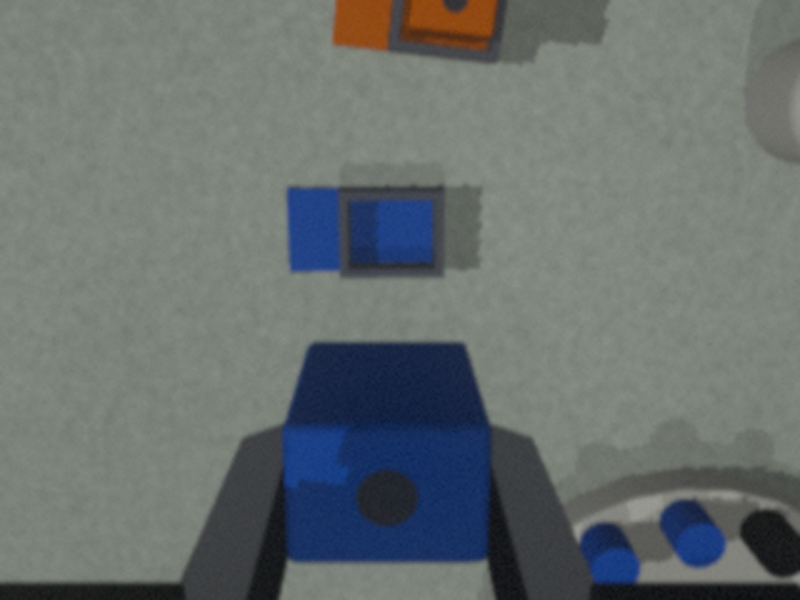

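The view shows the blue tray rim with corners about (341,191), (443,190), (443,275), (341,276), nearly parallel to the picture. The held block's top face has corners (286,427), (490,425), (488,560), (288,560).

Run:
```python
from h import *
s=env.get_state();C=cam("wrist",s);R=Ro.from_quat(s["orientation"]).as_matrix();p=s["ee_pos"]
def q(P,z):
    Q=np.array([back(C,100+(u+.5)/2.5-.5,60+(v+.5)/2.5-.5,z) for u,v in P]);t=(Q-p)@R
    print(Q.mean(0),"tool",t.mean(0),t[:,:2].tolist()); 
q([(341,191),(443,190),(443,275),(341,276)],20)
q([(286,427),(490,425),(488,560),(288,560)],p[2]-23.2+56)
q([(310,343),(465,343)],p[2]-23.2)
```

```text
[ 503.2269 -367.5965   20.    ] tool [  4.8057   3.4364 281.1063] [[28.009259583634005, -24.20869798550624], [28.567799668881374, 30.982947745175597], [-18.380216420705324, 31.886374493721238], [-18.974016334808248, -24.91503026032643]]
[ 500.42   -365.3928  333.9032] tool [  7.6218   0.8499 -32.7938] [[21.54010755023556, -18.172870861687027], [21.961927268235613, 19.844419757803557], [-6.49508508168351, 20.449777770187747], [-6.519935773478908, -18.721618148845806]]
[ 498.6163 -352.2773  277.9032] tool [20.8131  0.7879 23.2174] [[20.80368947216876, -18.614550190946478], [20.822499088043738, 20.190401061008544]]
```

Emit:
play_rows:
  offset:
    - [-0.002,0.0037,0]
    - [0,0,0.08]
    - [0,0,0.08]
    - [0,0,0.08]
    - [0,0,0.08]
    - [0,0,0.06]
    - [0,0,0.032]
    - [0,0,0]
    - [0,0,0]
  roll: [0,0,0,0,0,0,0,0,0]

```text
t: 7.8
ee_pos: [504.0, -375.9, 56.4]
orientation: [0.66, 0.752, -0.0, 0.002]
contact_force: [-0.0, -0.3, 0.2]
finger_gap: 0.422
gripper_force: 20.0
```

Run:
```python
from h import *
i=env.get_image("wrist")
cv2.imwrite("pics/w3.png",cv2.resize(i[120:360,100:420,::-1],(800,600),interpolation=cv2.INTER_CUBIC))
print(env.get_state()["ee_pos"])
```

```text
[ 504.0821 -376.0381   56.5246]
```

View pics/w3.png

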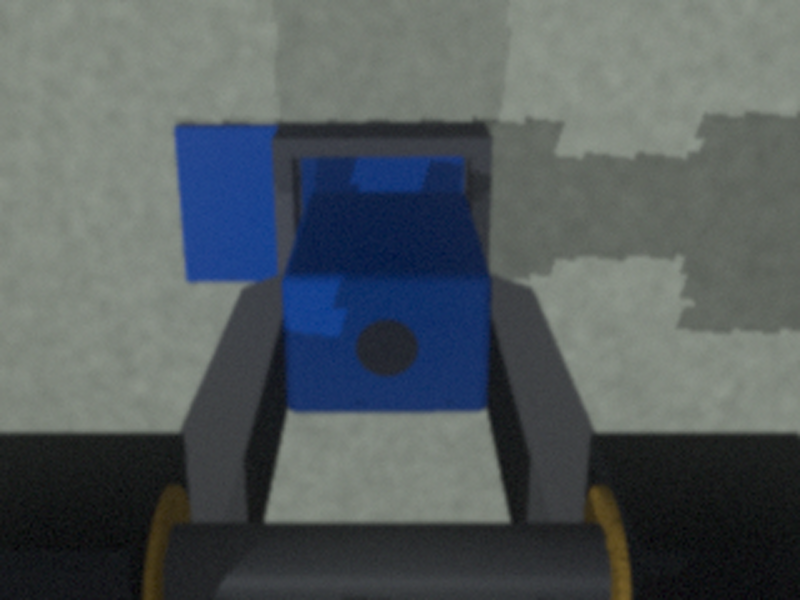

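The block hovers over the tray. The tray's far rim has its outer corners at (276,138) and (490,138) and its inner edge at row 157. The block's bottom far edge runs from (307,193) to (468,193).

Run:
```python
from h import *
s=env.get_state();C=cam("wrist",s);R=Ro.from_quat(s["orientation"]).as_matrix();p=s["ee_pos"]
def q(n,P,z):
    Q=np.array([back(C,100+(u+.5)/2.5-.5,120+(v+.5)/2.5-.5,z) for u,v in P]);print(n,((Q-p)@R).round(1).tolist())
q("rim outer",[(276,138),(490,138)],20)
q("rim inner",[(298,157),(467,157)],20)
q("block bottom",[(307,193),(468,193)],p[2]-23.2)
q("block top",[(286,275),(489,275),(488,410),(288,410)],p[2]+32.8)
```

```text
rim outer [[31.8, -28.4, 36.4], [31.8, 27.6, 36.5]]
rim inner [[26.7, -22.8, 36.4], [26.7, 21.7, 36.5]]
block bottom [[20.8, -19.4, 23.1], [20.8, 20.9, 23.2]]
block top [[22.0, -18.1, -32.9], [22.0, 19.7, -32.8], [-6.5, 20.5, -32.7], [-6.5, -18.7, -32.8]]
```

Emit:
play_rows:
  offset:
    - [0.0027,-0.0018,0]
    - [0,0,0]
    - [0,0,0.015]
    - [0,0,0.015]
    - [0,0,0.01]
    - [0,0,0.004]
    - [0,0,0]
    - [0,0,0]
  roll: [0,0,0,0,0,0,0,0]

```text
t: 8.85
ee_pos: [501.6, -373.6, 28.4]
orientation: [0.66, 0.752, -0.0, -0.0]
contact_force: [-3.0, 2.5, 5.5]
finger_gap: 0.423
gripper_force: 20.0
```

Emit:
play_rows:
  offset:
    - [0,0,0]
    - [0,0,0]
    - [0,0,0]
    - [0,0,0]
    - [0,0,0]
    - [0,0,-0.05]
    - [0,0,-0.08]
    - [0,0,-0.09]
    - [0,0,-0.09]
    - [0,0,-0.09]
    - [0,0,0]
    - [0,0,0]
  roll: [0,0,0,0,0,0,0,0,0,0,0,0]
  grip: 0

```text
t: 10.35
ee_pos: [501.3, -373.3, 267.1]
orientation: [0.66, 0.752, 0.0, -0.0]
contact_force: [-0.1, 0.1, -0.0]
finger_gap: 1.0
gripper_force: 0.0
```

Run:
```python
from h import *
s=env.get_state();C=cam("wrist",s);i=env.get_image("wrist");print(s["ee_pos"],s["orientation"])
cv2.imwrite("pics/w4.png",cv2.resize(i[60:300,100:420,::-1],(800,600),interpolation=cv2.INTER_CUBIC))
```

```text
[ 501.2936 -373.2512  267.098 ] [ 0.6597  0.7515  0.     -0.0005]
```

View pics/w4.png

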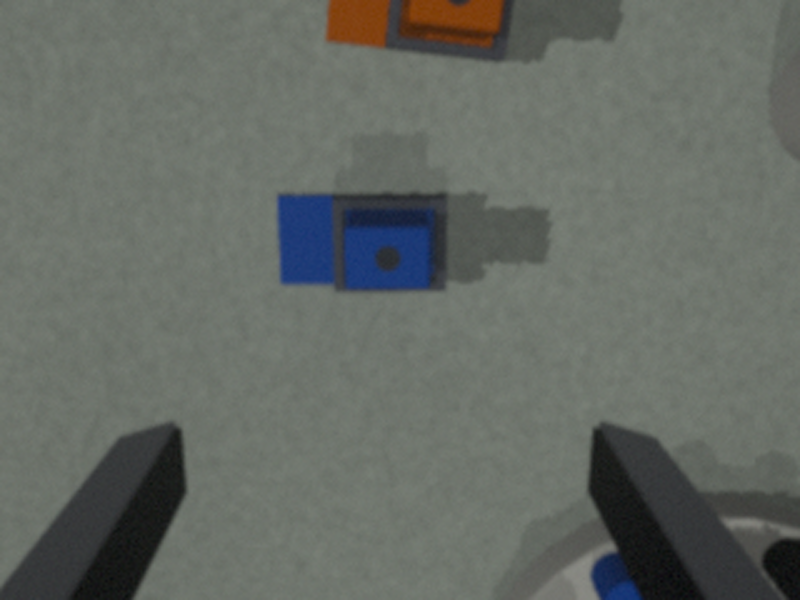

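The block is seated in the blue tray: its top centre is at (388,258), upright and let go. Next is the kickstand path.

```bash
cat > ks.py <<'E'
from h import *
O=np.array([503.5,147,0]);W=Ro.from_euler("z",.047).as_matrix();L=Ro.from_euler("x",-.25).as_matrix()
def leg(q,r=100.,gap=0.):
    a=.349-q; n=np.array([-np.sin(a),0,np.cos(a)]); p=np.array([r*np.cos(a),-30-90*r/118,120+r*np.sin(a)])
    return O+W@(np.array([0,0,30])+L@(p+n*(4+12.5*abs(np.sin(a))+gap)))
E
python3 - <<'E'
from ks import *
p=env.get_state()["ee_pos"]
Q=[-.05]+[0.15*k for k in range(0,10)]
pts=[leg(Q[0],gap=35)]+[leg(q) for q in Q]
B=np.array([W@[0,1,0],W@[1,0,0],[0,0,-1]]);print((B@(pts[0]-p))/600)
for a,b in zip(pts,pts[1:]): print(b,(B@(b-a)/600).round(4).tolist())
E
```

```text
[0.7759 0.1701 0.0277]
[595.0028  89.5872 218.1102] [-0.0133, 0.0227, 0.0521]
[597.4963  88.4565 213.2281] [-0.0021, 0.0041, 0.0081]
[603.2797  84.8005 197.862 ] [-0.0065, 0.0093, 0.0256]
[606.3764  80.8329 181.7707] [-0.0068, 0.0048, 0.0268]
[606.9095  77.3028 167.8629] [-0.0059, 0.0006, 0.0232]
[605.6737  73.9986 155.1643] [-0.0054, -0.0023, 0.0212]
[602.7291  70.6641 142.6617] [-0.0053, -0.0052, 0.0208]
[598.0673  67.3461 130.5394] [-0.0052, -0.008, 0.0202]
[591.6921  64.0964 118.9997] [-0.0049, -0.0109, 0.0192]
[583.6289  60.9728 108.2636] [-0.0046, -0.0137, 0.0179]
[573.9338  58.0388  98.5701] [-0.0041, -0.0164, 0.0162]
```

Emit:
play_rows:
  offset:
    - [0,0,0]
    - [0.097,0.0212,0]
    - [0.097,0.0212,0]
    - [0.097,0.0212,0]
    - [0.097,0.0212,0]
    - [0.097,0.0212,0]
    - [0.097,0.0213,0]
    - [0.097,0.0213,0]
    - [0.097,0.0213,0]
    - [0,0,0]
    - [0,0,0]
  roll: [0.026,0,0,0,0,0,0,0,0,0,0]
  grip: 1

```text
t: 11.78
ee_pos: [580.2, 96.2, 266.0]
orientation: [0.69, 0.724, -0.001, -0.001]
contact_force: [0.1, 0.4, -0.5]
finger_gap: 0.001
gripper_force: 0.0
```

Run:
```python
from ks import *
s=env.get_state();C=cam("wrist",s);print(s["ee_pos"],s["orientation"],s["finger_gap"])
i=env.get_image("wrist");cv2.imwrite("pics/w5.png",cv2.resize(i[:,:,::-1],(800,600),interpolation=cv2.INTER_CUBIC))
p=O+W@(np.array([0,0,30])+L@np.array([118*np.cos(.349),-120,120+118*np.sin(.349)]));print(p,np.array(proj(C,p))*1.5625)
```

```text
[580.197   96.1998 266.0398] [ 0.6898  0.724  -0.0012 -0.001 ] 0.0013377596996970436
[617.8627  75.6963 215.0546] [473.6992 377.6784]
```

View pics/w5.png

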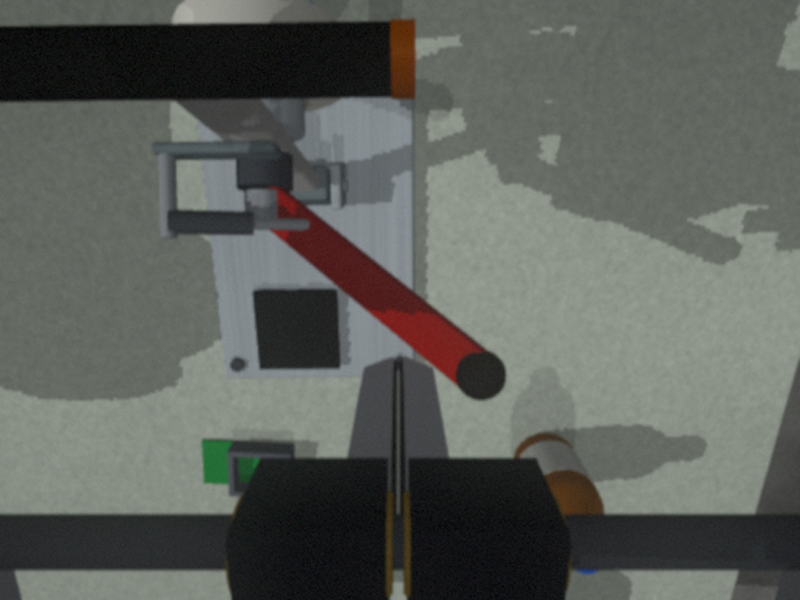

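The foot is at (481,376), within 4 mm of the model. I'm starting the push.

Emit:
play_rows:
  offset:
    - [-0.0133,0.0257,0.04]
    - [0,0,0.039]
    - [-0.002,0.004,0.008]
    - [-0.003,0.0045,0.013]
    - [-0.0035,0.0045,0.013]
    - [-0.0035,0.0025,0.013]
    - [-0.0035,0.0025,0.013]
    - [-0.006,0.0005,0.023]
    - [-0.0055,-0.0025,0.021]
  roll: [0,0,0,0,0,0,0,0,0]

```text
t: 12.95
ee_pos: [607.7, 73.3, 157.4]
orientation: [0.69, 0.724, 0.001, 0.001]
contact_force: [0.8, 0.3, 0.8]
finger_gap: 0.004
gripper_force: 0.6
```

Emit:
play_rows:
  offset:
    - [-0.005,-0.005,0.021]
    - [-0.005,-0.008,0.02]
    - [-0.005,-0.011,0.019]
    - [-0.0045,-0.0135,0.018]
    - [-0.004,-0.0165,0.016]
    - [0,0,0]
    - [0,0,0]
    - [0,0,0]
  roll: [0,0,0,0,0,0,0,0]

```text
t: 13.95
ee_pos: [576.1, 57.9, 102.3]
orientation: [0.69, 0.724, 0.0, 0.001]
contact_force: [0.3, -0.7, 0.5]
finger_gap: 0.002
gripper_force: 0.0
```

Run:
```python
from ks import *
s=env.get_state();C=cam("top");print(s["ee_pos"],s["contact_force"])
i=env.get_image("top")[150:260,180:330,::-1];j=env.get_image("scene")[100:250,170:375,::-1]
i=cv2.resize(i,(400,293),interpolation=cv2.INTER_CUBIC);j=cv2.resize(j,(400,293),interpolation=cv2.INTER_CUBIC)
cv2.imwrite("pics/k1.png",np.hstack([i,j]))
```

```text
[576.0912  57.9006 102.3273] [ 0.3195 -0.7382  0.5022]
```

View pics/k1.png

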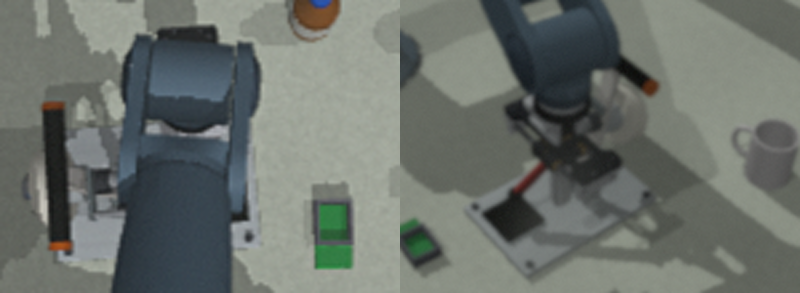

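The stand's leg now reaches down over the pad, so it looks snapped down. I'm raising the arm and turning the tool for the bar.

Emit:
play_rows:
  offset:
    - [0,0,-0.08]
    - [0,0,-0.08]
    - [0,0,-0.08]
    - [0,0,-0.09]
    - [0,0,0]
    - [0,0,0]
    - [0,0,0]
    - [0,0,0]
    - [0,0,0]
    - [0,0,0]
    - [0,0,0]
    - [0,0,0]
  roll: [0,0,0,-0.055,-0.055,-0.055,-0.055,-0.055,-0.055,-0.055,-0.055,-0.055]
  grip: 0

```text
t: 15.55
ee_pos: [575.5, 57.9, 299.9]
orientation: [-0.019, 1.0, 0.0, 0.0]
contact_force: [-0.3, -0.4, -0.4]
finger_gap: 1.001
gripper_force: 0.0
```

Emit:
play_rows:
  offset:
    - [0.043,0.061,0]
    - [0.043,0.062,0]
    - [0.043,0.062,0]
    - [0.043,0.062,0]
    - [0,0,0]
    - [0,0,0]
  roll: [0,0,0,0,0,0]

```text
t: 16.3
ee_pos: [467.8, 202.4, 299.9]
orientation: [-0.016, 1.0, -0.0, 0.0]
contact_force: [0.5, -0.2, 0.7]
finger_gap: 0.998
gripper_force: 0.0
```

Run:
```python
from ks import *
s=env.get_state();C=cam("wrist",s);print(s["ee_pos"],s["orientation"],s["finger_gap"])
i=env.get_image("wrist");j=env.get_image("top")[150:260,180:330]
a=cv2.resize(i[:,:,::-1],(480,360),interpolation=cv2.INTER_CUBIC);b=cv2.resize(j[:,:,::-1],(320,235),interpolation=cv2.INTER_CUBIC)
c=np.zeros((360,800,3),np.uint8);c[:,:480]=a;c[:235,480:]=b;cv2.imwrite("pics/g1.png",c)
print("bar predicted",[np.array(proj(C,O+W@np.array([x,55.7,248])))*480/512 for x in (-75,-35,0)])
```

```text
[467.8369 202.3765 299.8671] [-0.0163  0.9999 -0.0001  0.0003] 0.9978679588496292
bar predicted [array([236.5711, 145.5809]), array([237.3882, 197.0129]), array([238.0432, 238.2426])]
```

View pics/g1.png

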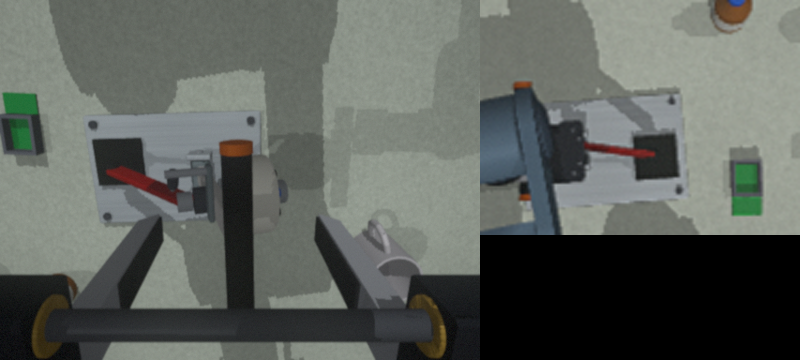

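The leg lies down over the pad centre, with the foot at (652,153) against the pad at (656,157). The bar is centred between the fingers, at column 237. I'm going down to grip it.

Emit:
play_rows:
  offset:
    - [0,0,0.03]
    - [0,0,0.04]
    - [0,0,0.03]
    - [0,0,0.017]
    - [0,0,0]
  roll: [0,0,0,0,0]

```text
t: 17.02
ee_pos: [467.1, 202.4, 228.5]
orientation: [-0.016, 1.0, -0.0, -0.001]
contact_force: [0.2, 0.8, 0.7]
finger_gap: 1.001
gripper_force: 0.0
```

Emit:
play_rows:
  offset:
    - [0,0,0]
    - [0,0,0]
    - [0,0,0]
    - [0,0,0]
    - [0,0,0]
    - [0,0,0]
    - [0,0,0]
    - [0,0,0]
  roll: [0,0,0,0,0,0,0,0]
  grip: 1
  force: 25

```text
t: 18.02
ee_pos: [467.5, 201.9, 229.4]
orientation: [-0.016, 1.0, -0.001, -0.0]
contact_force: [-0.2, -3.7, 0.3]
finger_gap: 0.246
gripper_force: 25.0
```

Emit:
play_rows:
  offset:
    - [0,-0.009,-0.0021]
    - [0,-0.009,-0.0021]
    - [0,-0.009,-0.0017]
    - [0,-0.009,-0.0016]
    - [0,-0.009,-0.0012]
    - [0,-0.009,-0.0011]
    - [0,-0.009,-0.0007]
    - [0,-0.009,-0.0006]
    - [0,-0.009,-0.0003]
    - [0,-0.008,0]
    - [0,0,0]
    - [0,0,0]
  roll: [0,0,0,0,0,0,0,0,0,0,0,0]

```text
t: 19.52
ee_pos: [470.2, 149.0, 237.8]
orientation: [-0.016, 1.0, 0.0, 0.002]
contact_force: [1.8, 4.0, 5.6]
finger_gap: 0.248
gripper_force: 25.1
```

Run:
```python
from ks import *
s=env.get_state();print({k:s[k] for k in("ee_pos","contact_force","wrist_torque","finger_gap","gripper_force")})
print("lean est",np.arcsin(((W.T@(s["ee_pos"]-O))[1])/225))
i=env.get_image("top")[150:260,180:395,::-1];j=env.get_image("scene")[90:300,60:375,::-1]
a=cv2.resize(i,(800,409),interpolation=cv2.INTER_CUBIC)[:,:];b=cv2.resize(j,(400,267),interpolation=cv2.INTER_CUBIC)
a=cv2.resize(a,(400,205));c=np.zeros((267,800,3),np.uint8);c[:205,:400]=a;c[:,400:]=b;cv2.imwrite("pics/f1.png",c)
```

```text
{'ee_pos': array([470.2096, 149.0334, 237.8465]), 'contact_force': array([1.8221, 3.9879, 5.5682]), 'wrist_torque': array([ 0.9503, -0.4061,  0.1399]), 'finger_gap': 0.24772631220178198, 'gripper_force': 25.080799162387848}
lean est 0.015979409700276403
```

View pics/f1.png

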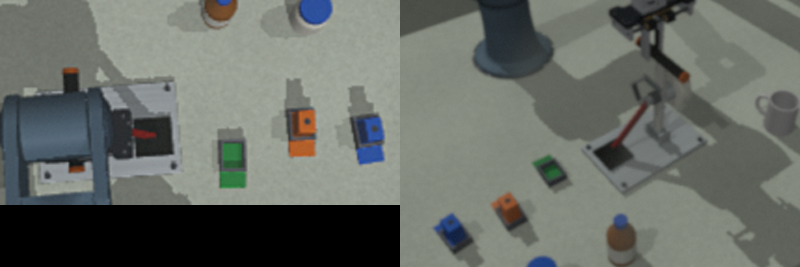

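The frame is upright at about 0.01 to 0.02 rad with the foot over the pad, and the bar is held with 25 N. The blue block is in its tray.

```bash
python3 -c "
from workcell import env
print(env.sign_off())"
```

```text
the job is handed in; nothing more can be done
None
```

The job is handed in (no verdict was returned): the blue block is let go in its blue slot, the kickstand looks fully down in the pictures, and the frame is held upright by its grip bar (about 0.01–0.02 rad lean, 25 N grip).

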